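# Slide the sample sled home under the analyser head

### The arm

A 6-joint arm with a two-finger parallel gripper is mounted at the origin on the work surface. World frame = base frame: x ahead of the robot, y to its left, z up, the work surface at z = 0. Lengths are in m, angles in rad, forces in N, time in s.
With the tool pointing down it reaches from about 0.4 to 0.825 m from the base axis. Payload 7 kg.
Tool frame: the origin (TCP) lies at the very end of the fingers, on their centre line; the grasp point (between the pads) lies 19 mm behind it; z points along the fingers, y is the line along which they close (so a half turn about z gives the same grasp; the last joint's range is limited). The gripper opens to 88 mm and grips with 3 to 60 N. Pads are 19 mm wide; open, the fingers measure 130 mm over their backs; the gripper's body (78 mm by 193 mm) begins 47 mm behind the grasp point.
Start: joints at [1.523, 0.359, 0.012, 0, -1.224, -0.288], TCP at [0.222, 0.637, 0.227] pointing down, gripper open.
Joint ranges: [-3.07, 3.07], [-1.43, 2.12], [-1.02, 1.25], [-3.03, 1.67], [-3.05, -0], [-3.03, 3.03]. Speed limits (rad/s): [2.39, 2.39, 3.01, 3.14, 3.14, 3.14].

### API

Orientations are given as [roll, pitch, yaw] about the fixed x, y, z axes, in that order (R = Rz(yaw) Ry(pitch) Rx(roll)).
In Python, from station import * gives the robot as it stands.
- The arm moves only by the tool servo_tool, never from a script. Its argument "moves" is a list of rows, each an object of numbers: "jaw": the opening, from 0 (shut) to 1 (fully open); "dx", "dy", "dz": the shift along the world's x, y, z in m; "roll": the turn about the world's z in degrees. A call has exactly 10 rows; each row shifts and turns the commanded pose from where the row before left it; what a row does not reach is not made up. A row lasts 1/8 s, in which the tool goes at most 62.5 mm and 10.7 degrees, less where a joint would pass 70% of its speed; a pose out of reach is approached as far as the arm can. A call with a gripper value outside its range is refused whole. The fingers move at their own pace and stop on an object; "newtons" is the grip in N (left out, the last holds). Time passes only in rows, so rows that do not move let the fingers close, or fill a call up. It gives the time, the measured TCP pose, the force, the opening and the grip force at its end, in the units of the state.
- get_state(): the state, without advancing time (a new reading comes with each control period).
- grab_frame(name): name is "scene" or "top" or "wrist"; returns (picture, depth): 384x512x3 uint8, red, green, blue; 384x512 float32, m along the optical axis (not along the pixel's ray), 0 where there is no reading.
- calibration(name): a dict with "intrinsics" (3x3 intrinsics, pixels), "k1" (the pictures are not rectified: a ray, as slopes to the right and down, at radius r is drawn at 1 + k1 r^2 times it, then the intrinsics apply), "R" (3x3) and "t" (3): a world point X has camera coordinates R X + t. Camera axes: x right, y down, z forward; pixel columns grow to the right and rows downward; lengths in m; the calibration is good to about 2 mm. A picture is of the moment at which its call begins: read the wrist's pose just before it. calibration takes no time and is no camera call; for the wrist camera it gives the pose at the moment of the call.
- job_done(): hands the job in; it is judged then, once.
The state is a dict: "t": time; "q": joint angles; "qd": joint speeds; "joint_efforts": joint torques, N m; "eef_pos": TCP position; "ee_rot": TCP orientation; "force": force on the tool from outside, world axes, zero at the start; "moment": the same for the moment, N m; "width": finger opening in m; "gripper_force": force on a finger pad.
Only numpy, scipy, OpenCV 4.12 (cv2) and the standard library are available. Lean on these libraries where they do the work, as an engineer would, in place of code of your own. Each camera call takes 0.05 s, during which the arm holds its last target. There are 200 camera calls.

### The job

Load the sample sled into the analyser: carry it to the open front stretch of the rail, set it down gently astride the rail, nose towards the furnace head, and let go of it there. Then slide it along the rail under the head until it is fully home and the detent has clicked into it, without ramming it, and let go. Leave the jar, the crucible and the wrench where they are.

Things in the scene. Friction and masses are not known exactly. Their poses are not given: they have to be found in the camera images.
- sled: Loose sample sled, about 0.45 kg: grey block on a channel-shaped aluminium foot, with a rod and ball knob at its tail. Origin: centre of the foot's underside, below the block's middle; x points to its nose (away from the knob), z up. Foot 80 long (x) x 54 wide (y), z=0 to 22. It starts upright on the bench, its tail away from the analyser. Sturdy: may be gripped hard.
- sled_block (a point): Point in the sled's grey block, at x=0, y=0, z=45 mm in the sled's frame. The block is 80 long (x), 44 wide (y), z=22 to 60, a white round port with a dark middle on its top. The sled balances when gripped here across the 44 mm; fingertips must stay above the wider foot (z=22). A hand gripping here would hit the head before the sled is home.
- sled_slot (a point): Middle of the channel's roof under the sled (x=0, y=0, z=16 mm in the sled's frame), which rests on the rail's top. The channel is open below and at nose and tail: 22 wide between the lips (z=0 to 6), 38 wide above them. Roof ramped at the nose, with a cross notch at x=0 for the detent.
- sled_knob (a point): Centre of the white ball knob, 26 mm in diameter, on a level 10 mm steel rod behind the tail: x=-112, y=0, z=40 mm in the sled's frame. For sliding the sled along the rail; too round and too far from the weight to carry the sled level.
- analyser: Fixed white bench analyser. Origin on the bench, right below the home position; x is the direction in which the sled slides in, z up. Deck 320 x 130 x 14 mm (x=-185 to 135, y=-65 to 65) with a steel rail along y=0, rail top z=34 mm, from x=-175 to 41, where a stop (up to z=54) meets the sled's nose 1 mm past home.
- rail_load (a point): Where the sled's origin lies when set down on the open bar: x=-110, y=0, z=18 mm in the analyser's frame, axes as the analyser's. The bar here is 18 wide, its top edges chamfered 4 mm, so the sled's slot has 2 mm to spare each side and is guided on. From 30 mm before this (-x) to 5 mm beyond (+x) it still drops on freely.
- rail_mouth (a point): End of the open bar, on the rail's top: x=-63, y=0, z=34 mm in the analyser's frame. From here to x=-45 the rail widens by tapers to a cap 34 wide and 7 thick (z=27 to 34) that runs to x=41. The sled's lips run beneath the cap (2 mm to spare each side, 3 mm in height), so this part is entered only by sliding along x.
- head_front (a point): Lower front edge of the white furnace head: x=-30, y=0, z=95 mm in the analyser's frame. The head covers x=-30 to 135, y=-55 to 55, z=95 to 205, on a column at x=60 to 135, and carries a black tower 86 mm across up to z=360. The top of a sled on the rail is at z=78.
- rail_home (a point): Where the sled's origin lies when it is fully home: x=0, y=0, z=18 mm in the analyser's frame, axes as the analyser's (the sled's x points along this x).
- detent (a joint): Sprung bump in the rail's top at home, under the head, standing 3.5 mm proud. 0 m = up (with no sled over it, and again once clicked into the sled's notch); 0.0035 = pressed flush, as the sled comes within about 35 mm of home. Spring 1.8 N up, 3 N flush; sliding the sled over it takes up to about 12 N. It holds the sled within about 1 mm of home.
- jar: Bystander: amber jar, 60 mm across, 85 mm high; origin centre of its base.
- crucible: Bystander: white ceramic cup, 60 mm across, 55 mm high; origin centre of its base.
- wrench: Bystander: steel wrench lying on the bench, 160 mm long; origin at its middle.
Mind the look-alikes: they are no part of the job. What is meant by the sled is not purple, and is the smaller of those in its own colour.

How it is judged:
On the way, in this order (a step that is already met when the one before it is completed fails the run):
1. the sled stands astride the open stretch of the rail, nose towards the head, let go and at rest (x of sled in the frame of rail_home between -0.16 and -0.08 m and y of sled in the frame of rail_home between -0.0035 and 0.0035 m and z of sled in the frame of rail_home between -0.003 and 0.004 m and angle between the x axis of sled and the x axis of rail_home, either way round below 0.09 rad and x of sled_knob in the frame of rail_home below -0.15 m and contact force between the fingers and sled below 0.1 N and linear speed of sled below 0.02 m/s), for 0.2 s.
2. the sled is fully home on the rail with the detent up in its notch (x of sled in the frame of rail_home between -0.003 and 0.003 m and y of sled in the frame of rail_home between -0.0035 and 0.0035 m and z of sled in the frame of rail_home between -0.003 and 0.004 m and angle between the x axis of sled and the x axis of rail_home, either way round below 0.09 rad and value of joint detent below 0.0015 m), for 0.2 s.
At the end, for the whole second after the job is handed in: The sled is on the rail, nose under the head and knob outwards, its origin within 3 mm of home along the rail, within 3.5 mm across it, within -3 and +4 mm in height and within 0.09 rad of the rail's direction, the detent up (joint below 1.5 mm), the sled released and at rest (all of step 2 and x of sled_knob in the frame of rail_home below -0.1 m and contact force between the fingers and sled below 0.1 N and linear speed of sled below 0.01 m/s); the robot touches nothing.
It fails at once if the sled is dropped or rammed onto the analyser (more than 80 N between them) (contact force between sled and analyser above 80 N).
It fails at once if the jar, the crucible or the wrench is moved by more than 30 mm (distance of any of jar, crucible, wrench from where it was at the start of the episode above 0.03 m).
It also fails if it takes over 51 s, if anything falls off the work surface, if the arm or the gripper's body presses on something with over 40 N, if the wrist force passes 120 N, or if a joint passes its speed limit or range.

## Working session

There is one attempt and no reset: what is moved stays moved. The work goes in short steps, Python scripts to look and compute and a tool call to move; the robot and the scene stay as the last step left them, time stands still between calls to the robot, and variables do not carry over. Pictures are saved under pics/ and viewed, at most 12 in all, crops included, and the job is handed in when it is done.

Besides the shell and the picture viewer there is one more tool, called after "Request:" in YAML: its name, and indented under it one key for each argument. servo_tool: Moves the arm, as the interface text tells. Its arguments: {"type":"object","properties":{"moves":{"type":"array","items":{"type":"object","properties":{"jaw":{"type":"number"},"dx":{"type":"number"},"dy":{"type":"number"},"dz":{"type":"number"},"roll":{"type":"number"}}}},"newtons":{"type":"number"}},"required":["moves"]}

```bash
mkdir -p pics; cat > h.py <<'E'
from station import *
import numpy as np, cv2
def ray(cal,u,v):
    K=np.array(cal["intrinsics"]);xd=(u-K[0,2])/K[0,0];yd=(v-K[1,2])/K[1,1]
    rd=np.hypot(xd,yd);r=rd
    for _ in range(30): r=rd/(1+cal["k1"]*r*r)
    s=1/(1+cal["k1"]*r*r)
    return np.array([xd*s,yd*s,1.])
def pt(cal,dep,u,v,w=1):
    d=dep[int(v)-w:int(v)+w+1,int(u)-w:int(u)+w+1];d=np.median(d[d>0])
    return np.array(cal["R"]).T@(ray(cal,u,v)*d-np.array(cal["t"]))
def atz(cal,u,v,z):
    R=np.array(cal["R"]);c=-R.T@np.array(cal["t"]);k=R.T@ray(cal,u,v)
    return c+k*(z-c[2])/k[2]
E
python3 - <<'E'
from h import *
import pickle
D={}
for n in("scene","top","wrist"):
    c=calibration(n);p,d=grab_frame(n);D[n]=(c,p,d);cv2.imwrite(f"pics/{n}.png",p[:,:,::-1])
    print(n,-np.array(c["R"]).T@c["t"])
pickle.dump(D,open("d0.pkl","wb"))
cv2.imwrite("pics/top0.png",cv2.resize(D["top"][1][:,:,::-1],(800,600)))
cv2.imwrite("pics/scene0.png",cv2.resize(D["scene"][1][:,:,::-1],(800,600)))
s=get_state();print(s["t"],s["eef_pos"],s["ee_rot"],s["width"])
E
```

```text
scene [1.1159844  0.1332504  0.80028955]
top [0.47551235 0.14885436 1.25405907]
wrist [0.29883047 0.61115894 0.38355231]
0.15 [0.22231056 0.63694619 0.22582905] [ 3.14032092e+00 -1.61024958e-04 -3.35853517e-01] 0.08808375654987272
```

View pics/top0.png

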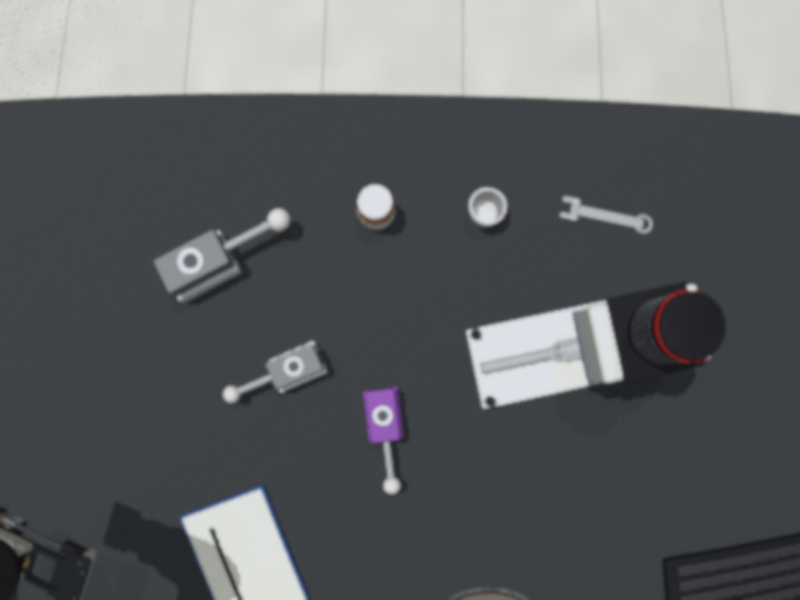

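View pics/scene0.png

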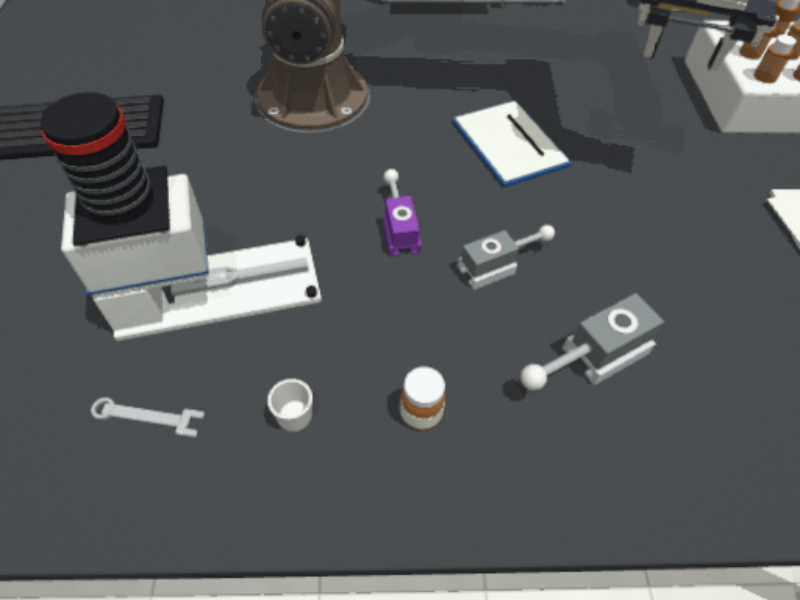

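The top view shows the small grey sled with its port at (293,366) and knob at (231,394) in the 800-px picture. The rail runs from (482,369) to the mouth at about (555,352), with the head on the right. The scene view shows the same sled, port (491,246) and knob (546,232).

```bash
python3 - <<'E'
from h import *
import pickle
D=pickle.load(open("d0.pkl","rb"))
def tri(a,b):
    # a=(cam,u,v) in 512 px
    A=[];B=[]
    for n,u,v in(a,b):
        c=D[n][0];R=np.array(c["R"]);o=-R.T@np.array(c["t"]);k=R.T@ray(c,u,v);k/=np.linalg.norm(k)
        P=np.eye(3)-np.outer(k,k);A.append(P);B.append(P@o)
    x=np.linalg.solve(sum(A),sum(B));return x,[np.linalg.norm(A[i]@x-B[i]) for i in(0,1)]
s=.64
for nm,t,c in(("port",(293,366),(491,246)),("knob",(231,394),(546,232))):
    print(nm,tri(("top",t[0]*s,t[1]*s),("scene",c[0]*s,c[1]*s)))
    for n,q in(("top",t),("scene",c)): print(n,pt(D[n][0],D[n][2],q[0]*s,q[1]*s))
for q in((482,369),(540,356)): print("rail",pt(D["top"][0],D["top"][2],q[0]*s,q[1]*s))
t=D["top"][1][:,:,::-1];c=D["scene"][1][:,:,::-1]
def crop(im,u,v,w,h): return cv2.resize(im[v:v+h,u:u+w],(400,300),interpolation=cv2.INTER_CUBIC)
# A: sled top, B: analyser top; C sled scene; D rail scene
out=np.vstack([np.hstack([crop(t,136,205,80,60),crop(t,290,180,120,90)]),np.hstack([crop(c,280,130,80,60),crop(c,60,140,160,120)])])
cv2.imwrite("pics/crops.png",out)
E
```

```text
port (array([0.48346447, 0.31522337, 0.06442923]), [np.float64(4.0385245818549e-05), np.float64(4.0385245818497374e-05)])
top [0.4834745  0.31549664 0.06218531]
scene [0.48150787 0.31582752 0.06215281]
knob (array([0.43650372, 0.41610448, 0.04481121]), [np.float64(0.0001777893073623312), np.float64(0.00017778930736228797)])
top [0.43675543 0.41475614 0.05171942]
scene [0.44072373 0.41416507 0.04949994]
rail [0.48482998 0.01620967 0.01921397]
rail [ 0.50676255 -0.07573121  0.03290943]
```

View pics/crops.png

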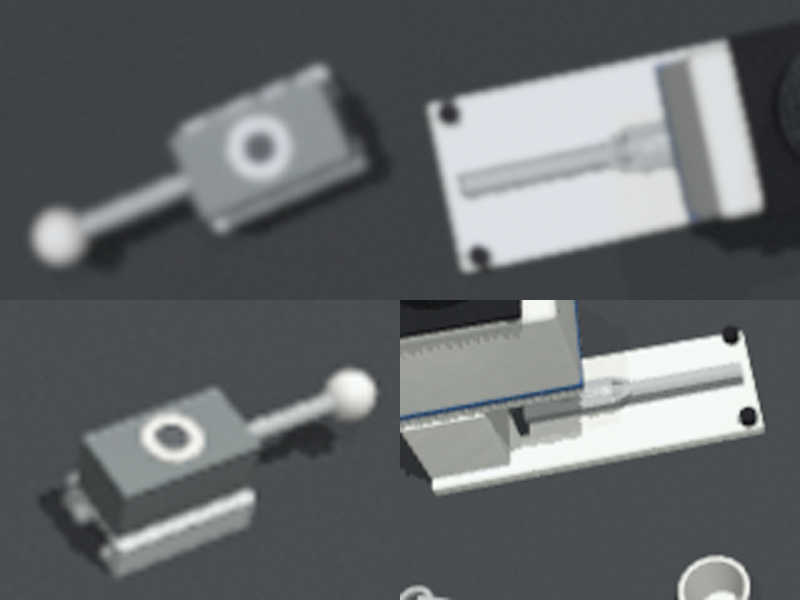

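The enlarged crops put the sled port at top pixel (187.8,234.6), knob (147.8,252.6), rail front end (308.6,235.5) and bar mouth end (352.4,226.8). The deck front corners are at (298.7,210.9) and (309.2,261.6).

```bash
cat >> h.py <<'E'
def cloud(cal,dep,p=None):
    v,u=np.mgrid[0:384,0:512];K=np.array(cal["intrinsics"])
    xy=cv2.undistortPoints(np.stack([u.ravel(),v.ravel()],1).astype(np.float64)[:,None],K,np.array([cal["k1"],0,0,0.])).reshape(384,512,2)
    X=np.dstack([xy*dep[...,None],dep])
    return (X-np.array(cal["t"]))@np.array(cal["R"])
E
python3 - <<'E'
from h import *
import pickle
D=pickle.load(open("d0.pkl","rb"));c,p,d=D["top"]
a=atz(c,187.8,234.6,.06);k=atz(c,147.8,252.6,.04)
print("port",a,"knob",k,np.linalg.norm((a-k)[:2]),"yaw sled",np.degrees(np.arctan2(*(a-k)[[1,0]])))
f=[atz(c,298.7,210.9,.014),atz(c,309.2,261.6,.014)];e=f[0]-f[1]
ya=np.arctan2(e[1],e[0])-np.pi/2;m=(f[0]+f[1])/2
print("front",m,np.linalg.norm(e),"yaw",np.degrees(ya))
r0=atz(c,308.6,235.5,.034);r1=atz(c,352.4,226.8,.034);print("rail",r0,r1,np.linalg.norm(r1-r0),np.degrees(np.arctan2(*(r1-r0)[[1,0]])))
for n in("top","scene"):
    c,p,d=D[n];X=cloud(c,d).reshape(-1,3);X=X[d.ravel()>0]
    S=X[(abs(X[:,2]-.062)<.008)&(np.hypot(X[:,0]-a[0],X[:,1]-a[1])<.06)]
    rc=cv2.minAreaRect((S[:,:2]*1000).astype(np.float32));print(n,"block",rc,S[:,2].mean(),S[:,:2].mean(0))
    u=np.array([np.cos(ya),np.sin(ya)]);q=(X[:,:2]-m[:2])
    al=q@u;ac=q@[-u[1],u[0]]
    for lo,hi in((.015,.06),(.06,.11)):
        T=X[(al>lo)&(al<hi)&(abs(ac)<.03)&(X[:,2]>.028)&(X[:,2]<.05)]
        print("rail pts",len(T),T.mean(0),np.median(T[:,2]))
E
```

```text
port [0.48262748 0.31508866 0.06      ] knob [0.43527894 0.41741741 0.04      ] 0.11275219985625853 yaw sled -65.169547296798
front [0.4845874  0.02712825 0.014     ] 0.13094881670635644 yaw -77.52682052507429
rail [0.48636518 0.01751706 0.034     ] [ 0.50955493 -0.09281633  0.034     ] 0.11274405959995945 -78.13040088837865
top block ((484.69427490234375, 315.18414306640625), (44.3681526184082, 79.16481018066406), 25.098546981811523) 0.06030809050240747 [0.48468882 0.31476807]
rail pts 126 [ 0.49360674 -0.00908505  0.03355186] 0.03326797656185913
rail pts 140 [ 0.50442414 -0.05558035  0.03376709] 0.03365204665860247
scene block ((481.5154724121094, 315.5054626464844), (46.4344367980957, 79.86478424072266), 24.58592987060547) 0.059919180544022316 [0.48425578 0.31505704]
rail pts 112 [ 0.4940611  -0.00903749  0.03257749] 0.0329508426175809
rail pts 124 [ 0.50453001 -0.05564674  0.03262891] 0.03268810925077596
```

Request:
servo_tool:
  moves:
    - {"dx":0.029,"dy":-0.0358,"roll":-5.1,"jaw":1}
    - {"dx":0.029,"dy":-0.0358,"roll":-5.1,"jaw":1}
    - {"dx":0.029,"dy":-0.0358,"roll":-5.1,"jaw":1}
    - {"dx":0.029,"dy":-0.0358,"roll":-5.1,"jaw":1}
    - {"dx":0.029,"dy":-0.0358,"roll":-5.1,"jaw":1}
    - {"dx":0.029,"dy":-0.0358,"roll":-5.1,"jaw":1}
    - {"dx":0.029,"dy":-0.0358,"roll":-5.1,"jaw":1}
    - {"dx":0.029,"dy":-0.0358,"roll":-5.1,"jaw":1}
    - {"dx":0.029,"dy":-0.0358,"roll":-5.1,"jaw":1}
    - {"jaw":1}

```text
$.moves[0]: bad value
```

```bash
python3 - <<'E'
from h import *
c=calibration("wrist");s=get_state();p,d=grab_frame("wrist");cv2.imwrite("pics/w1.png",p[:,:,::-1])
print(s["t"],s["eef_pos"],np.degrees(s["ee_rot"]),s["q"],s["force"],-np.array(c["R"]).T@c["t"])
X=cloud(c,d).reshape(-1,3);X=X[d.ravel()>0]
S=X[(abs(X[:,2]-.061)<.006)&(np.hypot(X[:,0]-.4835,X[:,1]-.315)<.06)]
print(cv2.minAreaRect((S[:,:2]*1000).astype(np.float32)),len(S),S[:,2].mean(),S[:,:2].mean(0))
E
```

```text
0.15 [0.22231056 0.63694619 0.22582905] [ 1.79927135e+02 -9.22605048e-03 -1.92429890e+01] [ 1.52315017e+00  3.59225075e-01  1.12387726e-02 -2.20188132e-04
 -1.22407508e+00 -2.88132508e-01] [-0.11357644  0.5831968   0.52039599] [0.298845   0.61119295 0.3836741 ]
((0.0, 0.0), (0.0, 0.0), 0.0) 0 nan [nan nan]<stdin>:6: RuntimeWarning: Mean of empty slice.
  ret = ret.dtype.type(ret / rcount)
  ret = um.true_divide(
```

View pics/w1.png

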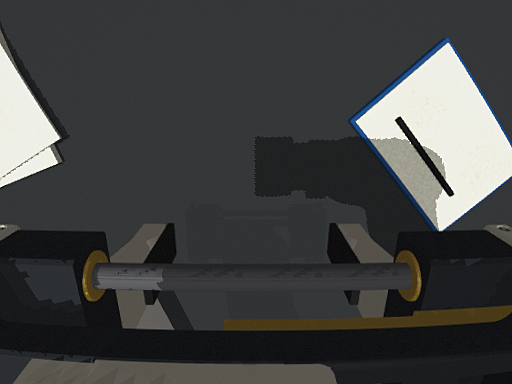

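The move was refused, so this wrist view is from the start pose: the open fingers at about (160,260) and (340,260), bench and notepad only. I'll retry with every key given in each row.

Request:
servo_tool:
  moves:
    - {"dx":0.029,"dy":-0.036,"dz":0.0,"roll":-5.0,"jaw":0.99}
    - {"dx":0.029,"dy":-0.036,"dz":0.0,"roll":-5.0,"jaw":0.99}
    - {"dx":0.029,"dy":-0.036,"dz":0.0,"roll":-5.0,"jaw":0.99}
    - {"dx":0.029,"dy":-0.036,"dz":0.0,"roll":-5.0,"jaw":0.99}
    - {"dx":0.029,"dy":-0.036,"dz":0.0,"roll":-5.0,"jaw":0.99}
    - {"dx":0.029,"dy":-0.036,"dz":0.0,"roll":-5.0,"jaw":0.99}
    - {"dx":0.029,"dy":-0.036,"dz":0.0,"roll":-5.0,"jaw":0.99}
    - {"dx":0.029,"dy":-0.036,"dz":0.0,"roll":-5.0,"jaw":0.99}
    - {"dx":0.029,"dy":-0.034,"dz":0.0,"roll":-6.0,"jaw":0.99}
    - {"dx":0.0,"dy":0.0,"dz":0.0,"roll":0.0,"jaw":0.99}
  newtons: 40

```text
t: 1.45
eef_pos: [0.4847, 0.313, 0.2264]
ee_rot: [3.141, -0.0, -1.143]
force: [0.1, 0.5, -0.1]
width: 0.087
gripper_force: 0.0
```

```bash
cat > blk.py <<'E'
from h import *
c=calibration("wrist");s=get_state();p,d=grab_frame("wrist");cv2.imwrite("pics/w2.png",p[:,:,::-1])
print(s["t"],s["eef_pos"],np.degrees(s["ee_rot"]),s["q"])
X=cloud(c,d).reshape(-1,3);X=X[d.ravel()>0]
S=X[(abs(X[:,2]-.061)<.006)&(np.hypot(X[:,0]-.4835,X[:,1]-.315)<.06)]
print(cv2.minAreaRect((S[:,:2]*1000).astype(np.float32)),len(S),S[:,2].mean(),S[:,:2].mean(0))
E
python3 blk.py
```

```text
1.45 [0.48472643 0.3130116  0.22638317] [ 1.79975087e+02 -2.00008972e-02 -6.55022994e+01] [ 9.12307812e-01  1.98970523e-01 -2.09458356e-01  1.15749862e-04
 -1.16291483e+00 -4.84788297e-01]
((479.8671875, 317.7069091796875), (44.06486129760742, 79.56321716308594), 24.73792839050293) 2802 0.05989561853816587 [0.48061104 0.31631421]
```

View pics/w2.png

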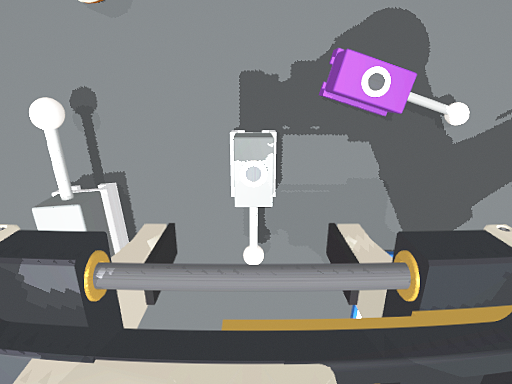

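The wrist view shows the sled centred between the fingers, port (253,174) and knob (253,255). I'll descend and grip it.

Request:
servo_tool:
  moves:
    - {"dx":-0.001,"dy":0.002,"dz":-0.03,"roll":0.0,"jaw":0.99}
    - {"dx":-0.001,"dy":0.002,"dz":-0.04,"roll":0.0,"jaw":0.99}
    - {"dx":0.0,"dy":0.0,"dz":-0.04,"roll":0.0,"jaw":0.99}
    - {"dx":0.0,"dy":0.0,"dz":-0.04,"roll":0.0,"jaw":0.99}
    - {"dx":0.0,"dy":0.0,"dz":-0.03,"roll":0.0,"jaw":0.99}
    - {"dx":0.0,"dy":0.0,"dz":-0.018,"roll":0.0,"jaw":0.99}
    - {"dx":0.0,"dy":0.0,"dz":0.0,"roll":0.0,"jaw":0.6}
    - {"dx":0.0,"dy":0.0,"dz":0.0,"roll":0.0,"jaw":0.45}
    - {"dx":0.0,"dy":0.0,"dz":0.0,"roll":0.0,"jaw":0.3}
    - {"dx":0.0,"dy":0.0,"dz":0.0,"roll":0.0,"jaw":0.3}

```text
t: 2.75
eef_pos: [0.4817, 0.3197, 0.0294]
ee_rot: [-3.14, 0.001, -1.138]
force: [-1.0, -0.0, -0.3]
width: 0.0523
gripper_force: 0.0
```

Request:
servo_tool:
  moves:
    - {"dx":0.0,"dy":0.0,"dz":0.0,"roll":0.0,"jaw":0.3}
    - {"dx":0.0,"dy":0.0,"dz":0.0,"roll":0.0,"jaw":0.3}
    - {"dx":0.0,"dy":0.0,"dz":0.0,"roll":0.0,"jaw":0.3}
    - {"dx":0.0,"dy":0.0,"dz":0.0,"roll":0.0,"jaw":0.3}
    - {"dx":0.0,"dy":0.0,"dz":0.01,"roll":0.0,"jaw":0.3}
    - {"dx":0.0,"dy":0.0,"dz":0.02,"roll":0.0,"jaw":0.3}
    - {"dx":0.0,"dy":0.0,"dz":0.02,"roll":0.0,"jaw":0.3}
    - {"dx":0.0,"dy":0.0,"dz":0.02,"roll":0.0,"jaw":0.3}
    - {"dx":0.0,"dy":0.0,"dz":0.02,"roll":0.0,"jaw":0.3}
    - {"dx":0.0,"dy":0.0,"dz":0.0,"roll":0.0,"jaw":0.3}

```text
t: 4.0
eef_pos: [0.4822, 0.32, 0.1201]
ee_rot: [-3.139, 0.001, -1.139]
force: [0.0, -0.0, -3.7]
width: 0.0438
gripper_force: 40.0
```

Request:
servo_tool:
  moves:
    - {"dx":0.0,"dy":-0.02,"dz":0.01,"roll":-1.0,"jaw":0.3}
    - {"dx":0.0,"dy":-0.035,"dz":0.01,"roll":-1.5,"jaw":0.3}
    - {"dx":0.0,"dy":-0.04,"dz":0.0,"roll":-1.5,"jaw":0.3}
    - {"dx":0.0,"dy":-0.04,"dz":0.0,"roll":-2.0,"jaw":0.3}
    - {"dx":0.001,"dy":-0.04,"dz":0.0,"roll":-2.0,"jaw":0.3}
    - {"dx":0.001,"dy":-0.04,"dz":0.0,"roll":-2.0,"jaw":0.3}
    - {"dx":0.001,"dy":-0.04,"dz":0.0,"roll":-1.2,"jaw":0.3}
    - {"dx":0.0,"dy":-0.03,"dz":0.0,"roll":-1.0,"jaw":0.3}
    - {"dx":0.0,"dy":-0.01,"dz":0.0,"roll":0.0,"jaw":0.3}
    - {"dx":0.0,"dy":0.0,"dz":0.0,"roll":0.0,"jaw":0.3}

```text
t: 5.25
eef_pos: [0.484, 0.0236, 0.1383]
ee_rot: [3.141, -0.0, -1.353]
force: [-0.1, 0.2, -3.2]
width: 0.0437
gripper_force: 40.0
```

```bash
python3 - <<'E'
from h import *
import pickle
c=calibration("wrist");s=get_state();p,d=grab_frame("wrist")
ct=calibration("top");pt_,dt=grab_frame("top");pickle.dump((c,s,p,d,ct,pt_,dt),open("d1.pkl","wb"))
a=p[:,:,::-1];t=pt_[:,:,::-1]
cv2.imwrite("pics/w3.png",np.vstack([a,np.hstack([cv2.resize(t[190:280,270:390],(288,216)),np.zeros((216,224,3),np.uint8)])]))
print(s["t"],s["eef_pos"],np.degrees(s["ee_rot"]),s["force"])
E
```

```text
5.25 [0.48403803 0.02355667 0.13828852] [ 1.79968313e+02 -3.17299927e-04 -7.75226314e+01] [-0.12740654  0.18951168 -3.17992054]
```

View pics/w3.png

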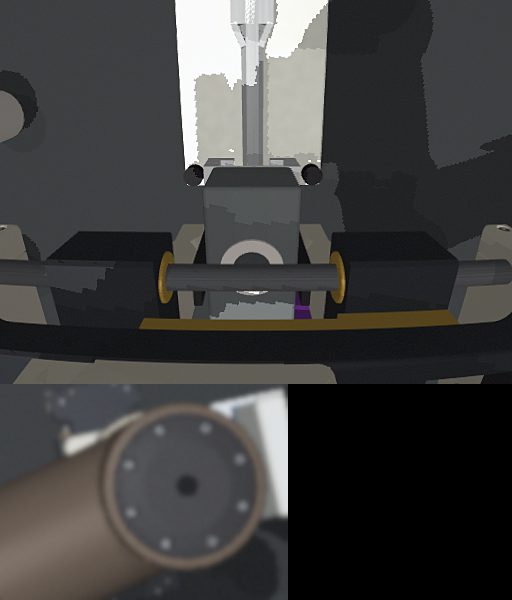

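The wrist view shows the sled's block centred at column about 252, with the rail straight ahead at columns 243–264. The deck edges are at columns 180 and 324. The top view is blocked by the arm. I'll work out the offset between sled and rail in the wrist camera.

```bash
cat > fit.py <<'E'
from h import *
import pickle
c,s,p,d,_,_,_=pickle.load(open("d1.pkl","rb"))
X=cloud(c,d)
def edges(v,lo,hi,zl,zh):
    k=[u for u in range(lo,hi) if d[v,u]>0 and zl<X[v,u,2]<zh];return (k[0],k[-1],X[v,k].mean(0)) if k else None
B=[];L=[]
for v in range(60,156,6):
    e=edges(v,225,285,.0315,.04)
    if e and e[1]-e[0]<32: B.append(e[2])
for v in range(182,232,6):
    q=X[v,195:310];q=q[(q[:,2]>.15)&(q[:,2]<.18)]
    if len(q): L.append((q.min(0)+q.max(0))/2 if 0 else q.mean(0))
B=np.array(B);L=np.array(L)
# yaw and line offset, frame: u=(cos,sin), n=left
yaw=s["ee_rot"][2];u=np.array([np.cos(yaw),np.sin(yaw)]);n=np.array([-u[1],u[0]]);o=np.array(s["eef_pos"][:2])
for nm,P in(("rail",B),("block",L)):
    al=(P[:,:2]-o)@u;ac=(P[:,:2]-o)@n;k=np.polyfit(al,ac,1)
    print(nm,"n",len(P),"along",al.min().round(4),al.max().round(4),"ac mean mm",1e3*ac.mean(),"slope deg",np.degrees(k[0]),"z",P[:,2].mean(), (1e3*ac).round(1))
# deck edges
for v in(20,60,100,140):
    print(v,[ (1e3*np.array([(X[v,w,:2]-o)@u,(X[v,w,:2]-o)@n])).round(1) for w in (lambda k:(k[0],k[-1]))([w for w in range(150,350) if d[v,w]>0 and .009<X[v,w,2]<.022])])
# depth profile: deck front end along centre-ish column; head front
for w in(215,): 
    a=[(v,X[v,w]) for v in range(0,186) if d[v,w]>0 and .009<X[v,w,2]<.022]; print("deck rows",a[0][0],a[-1][0],(a[-1][1][:2]-o)@u)
# bar/taper start: width of z~34 region per row
for v in range(0,60,6): 
    e=edges(v,200,310,.0315,.04); print(v,e and (e[0],e[1],round(float((e[2][:2]-o)@u),4)))
bs=X[182:232,195:310].reshape(-1,3);bs=bs[(bs[:,2]>.15)&(bs[:,2]<.18)];print("block front along",np.percentile((bs[:,:2]-o)@u,99.5),np.median(bs[:,2]))
E
python3 fit.py
```

```text
rail n 16 along 0.0306 0.1043 ac mean mm -0.9984488772887175 slope deg 0.6983643950408528 z 0.03336123407243895 [-0.4 -0.  -0.8 -0.8 -1.2 -0.8 -0.3 -1.2 -1.3 -1.6 -0.9 -1.7 -1.7 -0.9
 -0.9 -1.3]
block n 9 along 0.0187 0.0401 ac mean mm -0.3363097534650259 slope deg 0.8968872652748097 z 0.1678489515027704 [-0.2 -0.2 -0.4 -0.4 -0.2 -0.4 -0.1 -0.2 -1. ]
20 [array([139.5,  63.9]), array([139.4, -63.8])]
60 [array([106.7,  63.8]), array([107. , -65.2])]
100 [array([72.5, 63. ]), array([ 72.5, -64.7])]
140 [array([36.2, 63.3]), array([ 36. , -65.6])]
deck rows 0 157 0.02035547733467156
0 (230, 273, 0.1491)
6 (231, 273, 0.1447)
12 (230, 273, 0.1403)
18 (230, 272, 0.1359)
24 (230, 272, 0.1315)
30 (233, 270, 0.127)
36 (236, 267, 0.1225)
42 (238, 265, 0.118)
48 (242, 261, 0.1135)
54 (243, 262, 0.109)
block front along 0.040338910442225276 0.16877861012025322
```

Request:
servo_tool:
  moves:
    - {"dx":0.003,"dy":-0.015,"dz":0.0,"roll":0.5,"jaw":0.3}
    - {"dx":0.004,"dy":-0.02,"dz":0.0,"roll":0.0,"jaw":0.3}
    - {"dx":0.0023,"dy":-0.0105,"dz":0.0,"roll":0.0,"jaw":0.3}
    - {"dx":0.0,"dy":0.0,"dz":-0.015,"roll":0.0,"jaw":0.3}
    - {"dx":0.0,"dy":0.0,"dz":-0.02,"roll":0.0,"jaw":0.3}
    - {"dx":0.0,"dy":0.0,"dz":-0.02,"roll":0.0,"jaw":0.3}
    - {"dx":0.0,"dy":0.0,"dz":-0.012,"roll":0.0,"jaw":0.3}
    - {"dx":0.0,"dy":0.0,"dz":-0.003,"roll":0.0,"jaw":0.3}
    - {"dx":0.0,"dy":0.0,"dz":0.0,"roll":0.0,"jaw":0.3}
    - {"dx":0.0,"dy":0.0,"dz":0.0,"roll":0.0,"jaw":0.3}

```text
t: 6.6
eef_pos: [0.4943, -0.021, 0.0692]
ee_rot: [-3.14, 0.0, -1.343]
force: [0.3, -0.2, -3.3]
width: 0.0438
gripper_force: 40.0
```

```bash
python3 - <<'E'
from h import *
import pickle
c=calibration("wrist");s=get_state();p,d=grab_frame("wrist");cs=calibration("scene");ps,ds=grab_frame("scene")
cv2.imwrite("pics/w4.png",np.hstack([cv2.resize(p[:230,140:370,::-1],(400,400)),cv2.resize(ps[140:260,50:240,::-1],(400,400))]))
print(s["t"],s["eef_pos"],np.degrees(s["ee_rot"]),s["force"])
E
```

```text
6.6 [ 0.49427076 -0.02101966  0.0691742 ] [-1.79927619e+02  1.99094731e-03 -7.69286488e+01] [ 0.25525149 -0.19482948 -3.27902999]
```

View pics/w4.png

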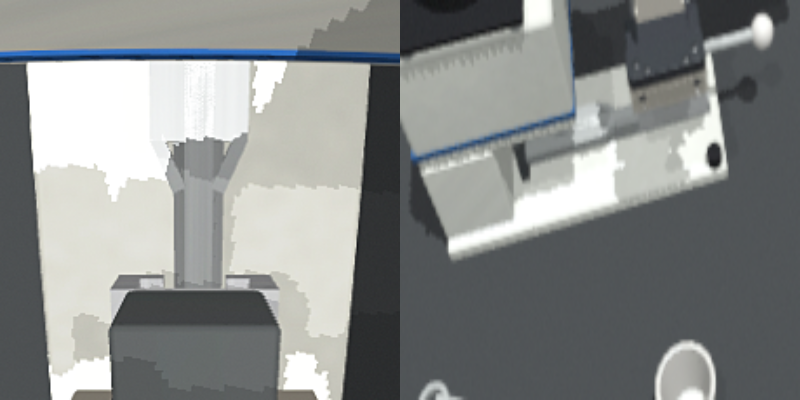

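Left crop (wrist view): the slot's lips span columns 165–226, middle 195.5. The bar spans 175–222, middle 198.5, so the sled is about 1 mm left of centre. I'll shift 1 mm and lower gently.

Request:
servo_tool:
  moves:
    - {"dx":-0.001,"dy":0.0,"dz":-0.003,"roll":0.0,"jaw":0.3}
    - {"dx":0.0,"dy":0.0,"dz":-0.004,"roll":0.0,"jaw":0.3}
    - {"dx":0.0,"dy":0.0,"dz":-0.003,"roll":0.0,"jaw":0.3}
    - {"dx":0.0,"dy":0.0,"dz":-0.003,"roll":0.0,"jaw":0.3}
    - {"dx":0.0,"dy":0.0,"dz":-0.002,"roll":0.0,"jaw":0.3}
    - {"dx":0.0,"dy":0.0,"dz":-0.002,"roll":0.0,"jaw":0.3}
    - {"dx":0.0,"dy":0.0,"dz":-0.002,"roll":0.0,"jaw":0.3}
    - {"dx":0.0,"dy":0.0,"dz":-0.001,"roll":0.0,"jaw":0.3}
    - {"dx":0.0,"dy":0.0,"dz":0.0,"roll":0.0,"jaw":0.3}
    - {"dx":0.0,"dy":0.0,"dz":0.0,"roll":0.0,"jaw":0.3}

```text
t: 7.95
eef_pos: [0.4928, -0.0212, 0.0486]
ee_rot: [-3.141, -0.0, -1.343]
force: [0.3, -0.5, -3.0]
width: 0.0439
gripper_force: 40.0
```

Request:
servo_tool:
  moves:
    - {"dx":0.0,"dy":0.0,"dz":-0.0004,"roll":0.0,"jaw":0.3}
    - {"dx":0.0,"dy":0.0,"dz":-0.0004,"roll":0.0,"jaw":0.3}
    - {"dx":0.0,"dy":0.0,"dz":-0.0004,"roll":0.0,"jaw":0.3}
    - {"dx":0.0,"dy":0.0,"dz":-0.0003,"roll":0.0,"jaw":0.3}
    - {"dx":0.0,"dy":0.0,"dz":0.0,"roll":0.0,"jaw":0.3}
    - {"dx":0.0,"dy":0.0,"dz":0.0,"roll":0.0,"jaw":0.3}
    - {"dx":0.0,"dy":0.0,"dz":0.0,"roll":0.0,"jaw":0.3}
    - {"dx":0.0,"dy":0.0,"dz":0.0,"roll":0.0,"jaw":0.3}
    - {"dx":0.0,"dy":0.0,"dz":0.0,"roll":0.0,"jaw":0.3}
    - {"dx":0.0,"dy":0.0,"dz":0.0,"roll":0.0,"jaw":0.3}

```text
t: 9.2
eef_pos: [0.4927, -0.0212, 0.047]
ee_rot: [3.142, -0.0, -1.343]
force: [-0.6, 0.0, -3.4]
width: 0.0436
gripper_force: 40.0
```

Request:
servo_tool:
  moves:
    - {"dx":0.0,"dy":0.0,"dz":-0.0004,"roll":0.0,"jaw":0.3}
    - {"dx":0.0,"dy":0.0,"dz":-0.0004,"roll":0.0,"jaw":0.3}
    - {"dx":0.0,"dy":0.0,"dz":-0.0004,"roll":0.0,"jaw":0.3}
    - {"dx":0.0,"dy":0.0,"dz":0.0,"roll":0.0,"jaw":0.3}
    - {"dx":0.0,"dy":0.0,"dz":0.0,"roll":0.0,"jaw":0.3}
    - {"dx":0.0,"dy":0.0,"dz":0.0,"roll":0.0,"jaw":0.3}
    - {"dx":0.0,"dy":0.0,"dz":0.0,"roll":0.0,"jaw":0.3}
    - {"dx":0.0,"dy":0.0,"dz":0.0,"roll":0.0,"jaw":0.3}
    - {"dx":0.0,"dy":0.0,"dz":0.0,"roll":0.0,"jaw":0.3}
    - {"dx":0.0,"dy":0.0,"dz":0.0,"roll":0.0,"jaw":0.3}

```text
t: 10.45
eef_pos: [0.4928, -0.0212, 0.0469]
ee_rot: [-3.141, -0.0, -1.342]
force: [-4.9, 1.3, 12.5]
width: 0.044
gripper_force: 40.0
```

Request:
servo_tool:
  moves:
    - {"dx":0.0,"dy":0.0,"dz":0.0006,"roll":0.0,"jaw":0.3}
    - {"dx":0.0,"dy":0.0,"dz":0.0,"roll":0.0,"jaw":0.3}
    - {"dx":0.0,"dy":0.0,"dz":0.0,"roll":0.0,"jaw":0.52}
    - {"dx":0.0,"dy":0.0,"dz":0.0,"roll":0.0,"jaw":0.6}
    - {"dx":0.0,"dy":0.0,"dz":0.0,"roll":0.0,"jaw":0.7}
    - {"dx":0.0,"dy":0.0,"dz":0.0,"roll":0.0,"jaw":0.8}
    - {"dx":0.0,"dy":0.0,"dz":0.0,"roll":0.0,"jaw":0.8}
    - {"dx":0.0,"dy":0.0,"dz":0.0,"roll":0.0,"jaw":0.8}
    - {"dx":0.0,"dy":0.0,"dz":0.0,"roll":0.0,"jaw":0.8}
    - {"dx":0.0,"dy":0.0,"dz":0.0,"roll":0.0,"jaw":0.8}

```text
t: 11.7
eef_pos: [0.4927, -0.0212, 0.0465]
ee_rot: [-3.142, 0.0, -1.343]
force: [0.5, -0.1, 0.1]
width: 0.0704
gripper_force: 0.0
```

Request:
servo_tool:
  moves:
    - {"dx":0.0,"dy":0.0,"dz":0.02,"roll":0.0,"jaw":0.8}
    - {"dx":0.0,"dy":0.0,"dz":0.035,"roll":0.0,"jaw":0.8}
    - {"dx":0.0,"dy":0.0,"dz":0.025,"roll":0.0,"jaw":0.8}
    - {"dx":-0.006,"dy":0.026,"dz":0.0,"roll":0.0,"jaw":0.8}
    - {"dx":-0.007,"dy":0.03,"dz":0.0,"roll":0.0,"jaw":0.5}
    - {"dx":-0.008,"dy":0.035,"dz":0.0,"roll":0.0,"jaw":0.12}
    - {"dx":-0.008,"dy":0.035,"dz":0.0,"roll":0.0,"jaw":0.12}
    - {"dx":-0.007,"dy":0.03,"dz":0.0,"roll":0.0,"jaw":0.12}
    - {"dx":0.0,"dy":0.0,"dz":0.0,"roll":0.0,"jaw":0.12}
    - {"dx":0.0,"dy":0.0,"dz":0.0,"roll":0.0,"jaw":0.12}

```text
t: 12.95
eef_pos: [0.4566, 0.1346, 0.1264]
ee_rot: [3.141, -0.0, -1.342]
force: [-0.6, -0.1, 0.4]
width: 0.0157
gripper_force: 0.0
```

```bash
cat > look.py <<'E'
from h import *
import pickle,sys
c=calibration("wrist");s=get_state();p,d=grab_frame("wrist");cs=calibration("scene");ps,ds=grab_frame("scene")
pickle.dump((c,s,p,d,cs,ps,ds),open("d2.pkl","wb"))
cv2.imwrite(sys.argv[1],np.hstack([cv2.resize(p[:,:,::-1],(480,360)),cv2.resize(ps[130:270,60:250,::-1],(320,360))]))
print(s["t"],s["eef_pos"],np.degrees(s["ee_rot"]),s["force"],s["width"])
X=cloud(c,d).reshape(-1,3);X=X[d.ravel()>0]
yaw=s["ee_rot"][2];u=np.array([np.cos(yaw),np.sin(yaw)]);n=np.array([-u[1],u[0]]);q=X[:,:2]-s["eef_pos"][:2];al=q@u;ac=q@n
S=X[(abs(X[:,2]-.078)<.004)&(abs(ac)<.04)&(al>.03)&(al<.23)]
print("blocktop",len(S),cv2.minAreaRect((S[:,:2]*1000).astype(np.float32)),S[:,2].mean(),[np.percentile((S[:,:2]-s["eef_pos"][:2])@k,[1,99]) for k in(u,n)])
k=(X[:,2]>.060)&(X[:,2]<.0735)&(abs(ac)<.03)&(al>0)&(al<.09)
print("knob",k.sum(),al[k].mean(),ac[k].mean(),X[k,2].max())
E
python3 look.py pics/w5.png
```

```text
12.95 [0.45656264 0.1345899  0.12638201] [ 1.79983087e+02 -6.58381519e-03 -7.69088086e+01] [-0.5834185  -0.1438787   0.41585639] 0.015653807005033125
blocktop 1881 ((485.04742431640625, 10.533949851989746), (44.16764831542969, 15.176918029785156), 13.225808143615723) 0.0774660427020321 [array([0.11998201, 0.13461489]), array([-0.02170503,  0.02099943])]
knob 1460 0.05868602181780459 -0.00039940726920568363 0.07208022860165267
```

View pics/w5.png

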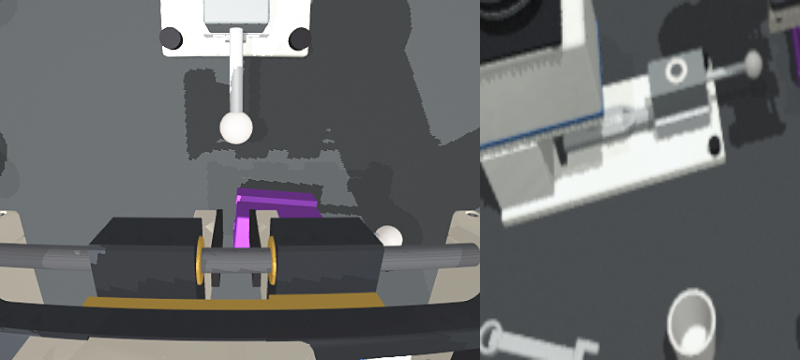

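Right crop: the sled sits astride the rail. The wrist view shows the knob at (236,128), centred ahead of the fingers, and the purple look-alike just below them. I'll check that clearance.

```bash
python3 - <<'E'
from h import *
import pickle
D=pickle.load(open("d0.pkl","rb"));s=pickle.load(open("d2.pkl","rb"))[1]
yaw=s["ee_rot"][2];u=np.array([np.cos(yaw),np.sin(yaw)]);n=np.array([-u[1],u[0]]);o=s["eef_pos"][:2]
def purple(c,p,d):
    X=cloud(c,d);p=p.astype(int);m=(d>0)&(p[...,0]-p[...,1]>50)&(p[...,2]-p[...,1]>50);return X[m]
for nm,P in [(k,purple(*D[k])) for k in("top","scene")]+[("w",purple(*(lambda q:(q[0],q[2],q[3]))(pickle.load(open("d2.pkl","rb")))))]:
    q=P[:,:2]-o;al=q@u;ac=q@n;print(nm,len(P),"zmax",np.percentile(P[:,2],99),"xy",P[:,:2].mean(0))
    for lo,hi in((-.2,.2),(.02,.2),(-.02,.02),(-.2,-.02)):
        k=(ac>lo)&(ac<hi); print("  ac",lo,hi,k.sum(), al[k].max() if k.any() else None)
k=None
w=pickle.load(open("d2.pkl","rb"));c,p,d=w[0],w[2],w[3]
X=cloud(c,d);R=X[120:155,230:275];m=(p[120:155,230:275].min(2)>150)&(R[...,2]>.05)&(R[...,2]<.08);q=R[m][:,:2]-o
print("ball al",np.percentile(q@u,[1,50,99]),"ac",np.percentile(q@n,[1,50,99]),R[m][:,2].max())
E
```

```text
top 338 zmax 0.06579337077029826 xy [0.41116819 0.17637509]
  ac -0.2 0.2 338 -0.02706686601275312
  ac 0.02 0.2 0 None
  ac -0.02 0.02 152 -0.02706686601275312
  ac -0.2 -0.02 186 -0.02824168463305922
scene 276 zmax 0.0636158477919864 xy [0.41217964 0.17486434]
  ac -0.2 0.2 276 -0.021461441871250948
  ac 0.02 0.2 0 None
  ac -0.02 0.02 115 -0.021461441871250948
  ac -0.2 -0.02 161 -0.02819667365480917
w 1861 zmax 0.060681581256377175 xy [0.41964879 0.16092383]
  ac -0.2 0.2 1861 -0.009540178452523609
  ac 0.02 0.2 0 None
  ac -0.02 0.02 896 -0.009540178452523609
  ac -0.2 -0.02 965 -0.02421739974504016
ball al [0.037141   0.04963352 0.05997299] ac [-0.01222549 -0.00065444  0.01157584] 0.07208022860165267
```

Request:
servo_tool:
  moves:
    - {"dx":0.003,"dy":-0.0135,"dz":0.0,"roll":0.0,"jaw":0.12}
    - {"dx":0.0,"dy":0.0,"dz":-0.015,"roll":0.0,"jaw":0.12}
    - {"dx":0.0,"dy":0.0,"dz":-0.03,"roll":0.0,"jaw":0.12}
    - {"dx":0.0,"dy":0.0,"dz":-0.025,"roll":0.0,"jaw":0.12}
    - {"dx":0.0,"dy":0.0,"dz":-0.01,"roll":0.0,"jaw":0.12}
    - {"dx":0.0,"dy":0.0,"dz":0.0,"roll":0.0,"jaw":0.12}
    - {"dx":0.0011,"dy":-0.0049,"dz":0.0,"roll":0.0,"jaw":0.12}
    - {"dx":0.0007,"dy":-0.0029,"dz":0.0,"roll":0.0,"jaw":0.12}
    - {"dx":0.0007,"dy":-0.0029,"dz":0.0,"roll":0.0,"jaw":0.12}
    - {"dx":0.0007,"dy":-0.0029,"dz":0.0,"roll":0.0,"jaw":0.12}

```text
t: 14.3
eef_pos: [0.4631, 0.1076, 0.0468]
ee_rot: [-3.141, 0.0, -1.343]
force: [-0.9, 1.0, -0.3]
width: 0.0106
gripper_force: 1.0
```

Request:
servo_tool:
  moves:
    - {"dx":0.0009,"dy":-0.0039,"dz":0.0,"roll":0.0,"jaw":0.12}
    - {"dx":0.0011,"dy":-0.0049,"dz":0.0,"roll":0.0,"jaw":0.12}
    - {"dx":0.0011,"dy":-0.0049,"dz":0.0,"roll":0.0,"jaw":0.12}
    - {"dx":0.0011,"dy":-0.0049,"dz":0.0,"roll":0.0,"jaw":0.12}
    - {"dx":0.0011,"dy":-0.0049,"dz":0.0,"roll":0.0,"jaw":0.12}
    - {"dx":0.0009,"dy":-0.0039,"dz":0.0,"roll":0.0,"jaw":0.12}
    - {"dx":0.0009,"dy":-0.0039,"dz":0.0,"roll":0.0,"jaw":0.12}
    - {"dx":0.0009,"dy":-0.0039,"dz":0.0,"roll":0.0,"jaw":0.12}
    - {"dx":0.0009,"dy":-0.0039,"dz":0.0,"roll":0.0,"jaw":0.12}
    - {"dx":0.0009,"dy":-0.0039,"dz":0.0,"roll":0.0,"jaw":0.12}

```text
t: 15.55
eef_pos: [0.4728, 0.0644, 0.0464]
ee_rot: [3.142, -0.0, -1.343]
force: [-0.7, 1.7, 2.1]
width: 0.0105
gripper_force: 1.3
```

Request:
servo_tool:
  moves:
    - {"dx":0.0009,"dy":-0.0039,"dz":0.0,"roll":0.0,"jaw":0.12}
    - {"dx":0.0009,"dy":-0.0039,"dz":0.0,"roll":0.0,"jaw":0.12}
    - {"dx":0.0011,"dy":-0.0049,"dz":0.0,"roll":0.0,"jaw":0.12}
    - {"dx":0.0011,"dy":-0.0049,"dz":0.0,"roll":0.0,"jaw":0.12}
    - {"dx":0.0011,"dy":-0.0049,"dz":0.0,"roll":0.0,"jaw":0.12}
    - {"dx":0.0011,"dy":-0.0049,"dz":0.0,"roll":0.0,"jaw":0.12}
    - {"dx":0.0011,"dy":-0.0049,"dz":0.0,"roll":0.0,"jaw":0.12}
    - {"dx":0.0011,"dy":-0.0049,"dz":0.0,"roll":0.0,"jaw":0.12}
    - {"dx":0.0009,"dy":-0.0039,"dz":0.0,"roll":0.0,"jaw":0.12}
    - {"dx":0.0,"dy":0.0,"dz":0.0,"roll":0.0,"jaw":0.12}

```text
t: 16.8
eef_pos: [0.4819, 0.0231, 0.0463]
ee_rot: [3.141, -0.0, -1.343]
force: [-0.3, -0.5, 0.0]
width: 0.01
gripper_force: 0.2
```

```bash
cat > look2.py <<'E'
from h import *
import sys
s=get_state();print(s["t"],s["eef_pos"],s["force"],s["q"].round(2))
ps,ds=grab_frame("scene");p,d=grab_frame("wrist")
cv2.imwrite(sys.argv[1],np.hstack([cv2.resize(p[:,:,::-1],(480,360)),cv2.resize(ps[130:270,60:250,::-1],(320,360))]))
c=calibration("scene");X=cloud(c,ds).reshape(-1,3)
o=np.array([.5245,-.153]);a=np.radians(-77.);u=np.array([np.cos(a),np.sin(a)]);n=np.array([-u[1],u[0]])
q=X[:,:2]-o;al=q@u;ac=q@n
m=(ds.ravel()>0)&(abs(X[:,2]-.078)<.005)&(abs(ac)<.03)&(al>-.2)&(al<0)
print("block tail->sled x",m.sum(),np.percentile(al[m],[2,98])+.04)
E
python3 look2.py pics/w6.png
```

```text
16.8 [0.4819068  0.02307016 0.04633969] [-0.29719772 -0.51711081  0.04118566] [ 0.46  0.25 -0.63  0.   -0.69 -0.23]
block tail->sled x 367 [-0.04518643  0.01065028]
```

View pics/w6.png

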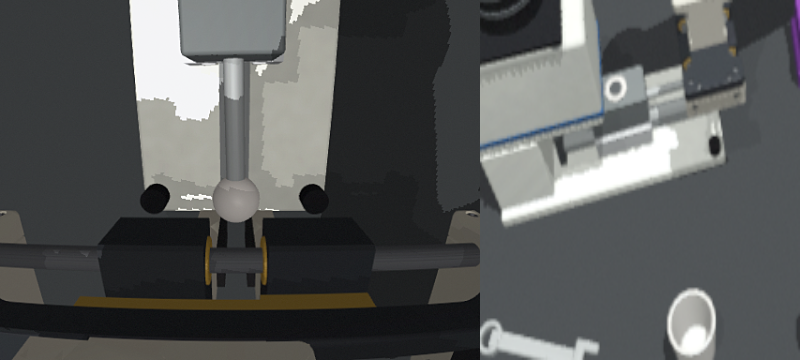

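The picture shows the sled under the head's front edge, straight on the rail, with the knob at (236,200) nested against the fingers. I'll continue gently.

Request:
servo_tool:
  moves:
    - {"dx":0.0007,"dy":-0.0029,"dz":0.0,"roll":0.0,"jaw":0.12}
    - {"dx":0.0007,"dy":-0.0029,"dz":0.0,"roll":0.0,"jaw":0.12}
    - {"dx":0.0007,"dy":-0.0029,"dz":0.0,"roll":0.0,"jaw":0.12}
    - {"dx":0.0007,"dy":-0.0029,"dz":0.0,"roll":0.0,"jaw":0.12}
    - {"dx":0.0007,"dy":-0.0029,"dz":0.0,"roll":0.0,"jaw":0.12}
    - {"dx":0.0007,"dy":-0.0029,"dz":0.0,"roll":0.0,"jaw":0.12}
    - {"dx":0.0007,"dy":-0.0029,"dz":0.0,"roll":0.0,"jaw":0.12}
    - {"dx":0.0007,"dy":-0.0029,"dz":0.0,"roll":0.0,"jaw":0.12}
    - {"dx":0.0007,"dy":-0.0029,"dz":0.0,"roll":0.0,"jaw":0.12}
    - {"dx":0.0,"dy":0.0,"dz":0.0,"roll":0.0,"jaw":0.12}

```text
t: 18.15
eef_pos: [0.4884, -0.0028, 0.0465]
ee_rot: [3.141, -0.0, -1.343]
force: [-0.5, -0.0, -1.0]
width: 0.0101
gripper_force: 0.2
```

Request:
servo_tool:
  moves:
    - {"dx":0.0003,"dy":-0.0013,"dz":0.0,"roll":0.0,"jaw":0.12}
    - {"dx":0.0003,"dy":-0.0013,"dz":0.0,"roll":0.0,"jaw":0.12}
    - {"dx":0.0003,"dy":-0.0013,"dz":0.0,"roll":0.0,"jaw":0.12}
    - {"dx":0.0003,"dy":-0.0013,"dz":0.0,"roll":0.0,"jaw":0.12}
    - {"dx":0.0003,"dy":-0.0013,"dz":0.0,"roll":0.0,"jaw":0.12}
    - {"dx":0.0003,"dy":-0.0013,"dz":0.0,"roll":0.0,"jaw":0.12}
    - {"dx":0.0003,"dy":-0.0013,"dz":0.0,"roll":0.0,"jaw":0.12}
    - {"dx":0.0003,"dy":-0.0013,"dz":0.0,"roll":0.0,"jaw":0.12}
    - {"dx":0.0003,"dy":-0.0013,"dz":0.0,"roll":0.0,"jaw":0.12}
    - {"dx":0.0003,"dy":-0.0013,"dz":0.0,"roll":0.0,"jaw":0.12}

```text
t: 19.4
eef_pos: [0.4913, -0.0157, 0.0464]
ee_rot: [3.141, -0.0, -1.343]
force: [0.3, 1.1, 0.3]
width: 0.0107
gripper_force: 0.4
```

Request:
servo_tool:
  moves:
    - {"dx":0.0001,"dy":-0.0005,"dz":0.0,"roll":0.0,"jaw":0.12}
    - {"dx":0.0001,"dy":-0.0005,"dz":0.0,"roll":0.0,"jaw":0.12}
    - {"dx":0.0001,"dy":-0.0005,"dz":0.0,"roll":0.0,"jaw":0.12}
    - {"dx":0.0001,"dy":-0.0005,"dz":0.0,"roll":0.0,"jaw":0.12}
    - {"dx":0.0001,"dy":-0.0005,"dz":0.0,"roll":0.0,"jaw":0.12}
    - {"dx":0.0,"dy":0.0,"dz":0.0,"roll":0.0,"jaw":0.12}
    - {"dx":0.0,"dy":0.0,"dz":0.0,"roll":0.0,"jaw":0.12}
    - {"dx":0.0,"dy":0.0,"dz":0.0,"roll":0.0,"jaw":0.12}
    - {"dx":0.0,"dy":0.0,"dz":0.0,"roll":0.0,"jaw":0.12}
    - {"dx":0.0,"dy":0.0,"dz":0.0,"roll":0.0,"jaw":0.12}

```text
t: 20.65
eef_pos: [0.4918, -0.018, 0.0465]
ee_rot: [-3.142, -0.0, -1.343]
force: [0.9, -0.4, 0.9]
width: 0.0108
gripper_force: 0.2
```

```bash
python3 look2.py pics/w7.png
```

```text
20.65 [ 0.49183409 -0.01802807  0.04646865] [ 0.85860744 -0.35211947  0.85648435] [ 0.36  0.26 -0.61  0.   -0.7  -0.14]
block tail->sled x 104 [-0.00371221  0.01151208]
```

Request:
servo_tool:
  moves:
    - {"dx":0.0001,"dy":-0.0004,"dz":0.0,"roll":0.0,"jaw":0.12}
    - {"dx":0.0001,"dy":-0.0004,"dz":0.0,"roll":0.0,"jaw":0.12}
    - {"dx":0.0001,"dy":-0.0004,"dz":0.0,"roll":0.0,"jaw":0.12}
    - {"dx":0.0001,"dy":-0.0004,"dz":0.0,"roll":0.0,"jaw":0.12}
    - {"dx":0.0,"dy":0.0,"dz":0.0,"roll":0.0,"jaw":0.12}
    - {"dx":0.0,"dy":0.0,"dz":0.0,"roll":0.0,"jaw":0.12}
    - {"dx":0.0,"dy":0.0,"dz":0.0,"roll":0.0,"jaw":0.12}
    - {"dx":0.0,"dy":0.0,"dz":0.0,"roll":0.0,"jaw":0.12}
    - {"dx":0.0,"dy":0.0,"dz":0.0,"roll":0.0,"jaw":0.12}
    - {"dx":0.0,"dy":0.0,"dz":0.0,"roll":0.0,"jaw":0.12}

```text
t: 22.0
eef_pos: [0.4922, -0.0196, 0.0465]
ee_rot: [-3.142, -0.0, -1.343]
force: [0.1, 1.1, 0.5]
width: 0.0105
gripper_force: 1.0
```

Request:
servo_tool:
  moves:
    - {"dx":0.0001,"dy":-0.0004,"dz":0.0,"roll":0.0,"jaw":0.12}
    - {"dx":0.0001,"dy":-0.0004,"dz":0.0,"roll":0.0,"jaw":0.12}
    - {"dx":0.0001,"dy":-0.0004,"dz":0.0,"roll":0.0,"jaw":0.12}
    - {"dx":0.0,"dy":0.0,"dz":0.0,"roll":0.0,"jaw":0.12}
    - {"dx":0.0,"dy":0.0,"dz":0.0,"roll":0.0,"jaw":0.12}
    - {"dx":0.0,"dy":0.0,"dz":0.0,"roll":0.0,"jaw":0.12}
    - {"dx":0.0,"dy":0.0,"dz":0.0,"roll":0.0,"jaw":0.12}
    - {"dx":0.0,"dy":0.0,"dz":0.0,"roll":0.0,"jaw":0.12}
    - {"dx":0.0,"dy":0.0,"dz":0.0,"roll":0.0,"jaw":0.12}
    - {"dx":0.0,"dy":0.0,"dz":0.0,"roll":0.0,"jaw":0.12}

```text
t: 23.25
eef_pos: [0.4925, -0.0208, 0.0465]
ee_rot: [3.142, -0.0, -1.343]
force: [-0.9, 1.1, 0.1]
width: 0.0107
gripper_force: 0.7
```

Request:
servo_tool:
  moves:
    - {"dx":0.0001,"dy":-0.0004,"dz":0.0,"roll":0.0,"jaw":0.12}
    - {"dx":0.0001,"dy":-0.0004,"dz":0.0,"roll":0.0,"jaw":0.12}
    - {"dx":0.0001,"dy":-0.0004,"dz":0.0,"roll":0.0,"jaw":0.12}
    - {"dx":0.0,"dy":0.0,"dz":0.0,"roll":0.0,"jaw":0.12}
    - {"dx":0.0,"dy":0.0,"dz":0.0,"roll":0.0,"jaw":0.12}
    - {"dx":0.0,"dy":0.0,"dz":0.0,"roll":0.0,"jaw":0.12}
    - {"dx":0.0,"dy":0.0,"dz":0.0,"roll":0.0,"jaw":0.12}
    - {"dx":0.0,"dy":0.0,"dz":0.0,"roll":0.0,"jaw":0.12}
    - {"dx":0.0,"dy":0.0,"dz":0.0,"roll":0.0,"jaw":0.12}
    - {"dx":0.0,"dy":0.0,"dz":0.0,"roll":0.0,"jaw":0.12}

```text
t: 24.5
eef_pos: [0.4932, -0.0213, 0.0465]
ee_rot: [-3.141, 0.001, -1.343]
force: [-0.5, 7.2, 0.9]
width: 0.0104
gripper_force: 3.0
```

```bash
python3 look2.py pics/w7.png
```

```text
24.5 [ 0.49323397 -0.02129883  0.04652385] [-0.4732407   7.18532768  0.8942553 ] [ 0.36  0.26 -0.61 -0.   -0.7  -0.13]
block tail->sled x 87 [-0.00113582  0.01135618]
```

View pics/w7.png

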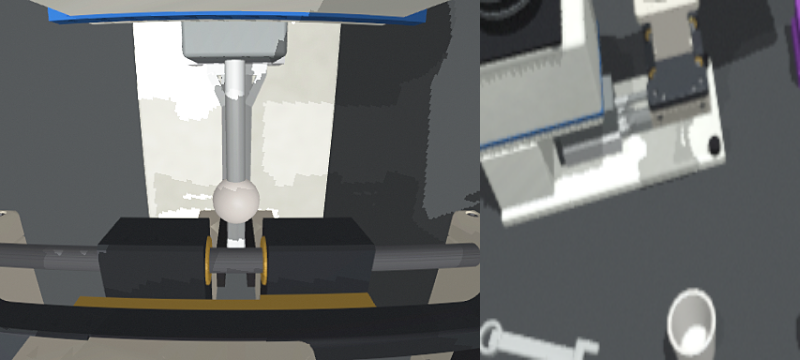

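The knob is at (236,200), and only the tail edge of the block shows outside the head's blue edge. The force has risen to 7 N. A small extra push will show whether this is the stop.

Request:
servo_tool:
  moves:
    - {"dx":0.0001,"dy":-0.0004,"dz":0.0,"roll":0.0,"jaw":0.12}
    - {"dx":0.0001,"dy":-0.0004,"dz":0.0,"roll":0.0,"jaw":0.12}
    - {"dx":0.0,"dy":0.0,"dz":0.0,"roll":0.0,"jaw":0.12}
    - {"dx":0.0,"dy":0.0,"dz":0.0,"roll":0.0,"jaw":0.12}
    - {"dx":0.0,"dy":0.0,"dz":0.0,"roll":0.0,"jaw":0.12}
    - {"dx":0.0,"dy":0.0,"dz":0.0,"roll":0.0,"jaw":0.12}
    - {"dx":0.0,"dy":0.0,"dz":0.0,"roll":0.0,"jaw":0.12}
    - {"dx":0.0,"dy":0.0,"dz":0.0,"roll":0.0,"jaw":0.12}
    - {"dx":0.0,"dy":0.0,"dz":0.0,"roll":0.0,"jaw":0.12}
    - {"dx":0.0,"dy":0.0,"dz":0.0,"roll":0.0,"jaw":0.12}

```text
t: 25.85
eef_pos: [0.4938, -0.0215, 0.0466]
ee_rot: [-3.14, 0.001, -1.343]
force: [-1.5, 10.2, 0.5]
width: 0.0106
gripper_force: 4.7
```

Request:
servo_tool:
  moves:
    - {"dx":0.0,"dy":-0.0004,"dz":0.0,"roll":0.0,"jaw":0.12}
    - {"dx":0.0,"dy":-0.0004,"dz":0.0,"roll":0.0,"jaw":0.12}
    - {"dx":0.0,"dy":0.0,"dz":0.0,"roll":0.0,"jaw":0.12}
    - {"dx":0.0,"dy":0.0,"dz":0.0,"roll":0.0,"jaw":0.12}
    - {"dx":0.0,"dy":0.0,"dz":0.0,"roll":0.0,"jaw":0.12}
    - {"dx":0.0,"dy":0.0,"dz":0.0,"roll":0.0,"jaw":0.12}
    - {"dx":0.0,"dy":0.0,"dz":0.0,"roll":0.0,"jaw":0.12}
    - {"dx":0.0,"dy":0.0,"dz":0.0,"roll":0.0,"jaw":0.12}
    - {"dx":0.0,"dy":0.0,"dz":0.0,"roll":0.0,"jaw":0.12}
    - {"dx":0.0,"dy":0.0,"dz":0.0,"roll":0.0,"jaw":0.12}

```text
t: 27.1
eef_pos: [0.4942, -0.0216, 0.0467]
ee_rot: [-3.139, 0.002, -1.343]
force: [-1.9, 14.4, 0.8]
width: 0.0106
gripper_force: 6.3
```

Request:
servo_tool:
  moves:
    - {"dx":-0.0002,"dy":0.001,"dz":0.0,"roll":0.0,"jaw":0.12}
    - {"dx":-0.0005,"dy":0.002,"dz":0.0,"roll":0.0,"jaw":0.12}
    - {"dx":-0.001,"dy":0.005,"dz":0.0,"roll":0.0,"jaw":0.12}
    - {"dx":-0.003,"dy":0.012,"dz":0.0,"roll":0.0,"jaw":0.12}
    - {"dx":-0.006,"dy":0.025,"dz":0.0,"roll":0.0,"jaw":0.12}
    - {"dx":-0.006,"dy":0.025,"dz":0.02,"roll":0.0,"jaw":0.12}
    - {"dx":-0.006,"dy":0.025,"dz":0.03,"roll":0.0,"jaw":0.12}
    - {"dx":0.0,"dy":0.0,"dz":0.03,"roll":0.0,"jaw":0.12}
    - {"dx":0.0,"dy":0.0,"dz":0.0,"roll":0.0,"jaw":0.12}
    - {"dx":0.0,"dy":0.0,"dz":0.0,"roll":0.0,"jaw":0.12}

```text
t: 28.35
eef_pos: [0.4698, 0.0715, 0.1261]
ee_rot: [3.141, 0.0, -1.343]
force: [-0.1, -0.1, -0.4]
width: 0.0106
gripper_force: 0.0
```

```bash
python3 - <<'E'
from h import *
c=calibration("wrist");s=get_state();p,d=grab_frame("wrist");X=cloud(c,d)
print(s["t"],s["eef_pos"],s["force"])
yaw=s["ee_rot"][2];u=np.array([np.cos(yaw),np.sin(yaw)]);n=np.array([-u[1],u[0]]);q=X[...,:2]-s["eef_pos"][:2];al=q@u;ac=q@n;z=X[...,2];ok=d>0
deck=ok&(abs(z-.014)<.005)&(abs(ac)>.03)&(abs(ac)<.06)&(p.min(2)>90);print("deck front al",np.percentile(al[deck],[0.5,2]),deck.sum())
ball=ok&(p.min(2)>110)&(abs(ac)<.016)&(z>.048)&(z<.076)&(al>.02)&(al<.2)
a=al[ball];print("white pts",ball.sum(),np.percentile(a,[.5,5,50,95]),z[ball].max())
b=ok&(abs(z-.077)<.005)&(abs(ac)<.02)&(al>.1);print("block tail al",np.percentile(al[b],[.5,2]),b.sum()); wide=a[abs(ac[ball])>.008];print("ball wide",len(wide),wide.min(),wide.max(),wide.mean())
m=ok&(abs(z-.0965)<.006)&(al>.1)&(abs(ac)<.05);print("head edge al",np.percentile(al[m],[1,3]) if m.any() else None,m.sum())
cv2.imwrite("pics/w8.png",p[:,:,::-1])
E
```

```text
28.35 [0.46981756 0.0714962  0.12614291] [-0.08631607 -0.05679237 -0.43360345]
deck front al [0.04333064 0.04524869] 9053
white pts 1462 [0.10299916 0.10498615 0.11622927 0.13556878] 0.07283093242015197
block tail al [0.11548155 0.11548342] 2
ball wide 301 0.10477805593877834 0.12536771726008006 0.11455621432610781
head edge al None 0
```

View pics/w8.png

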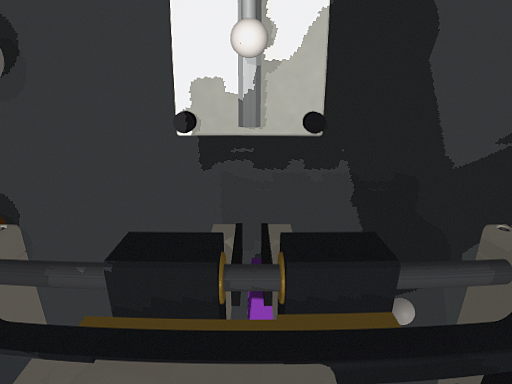

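The wrist view shows the knob at (249,38). It lies about 72.5 mm inside the deck's front edge, which puts the sled at home to within 1 mm, and the 14 N push had reached the stop. The gripper is clear of everything, so I'm handing the job in.

```bash
python3 -c "
from station import *
print(job_done())"
```

```text
the job is handed in; nothing more can be done
None
```

I set the sled on the rail, released it, slid it home until it met the stop at about 14 N, let go and handed the job in. The last camera measurement put it within about 1 mm of home, but I had no direct reading of the detent and no verdict came back.

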